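Load a wooden handle scale into a drill jig and fit the bushing plate

ROBOT

A 7-joint arm with a two-finger parallel gripper is mounted at the origin on the work surface; the furniture and walls round the work are solid. World frame = base frame: x ahead of the robot, y to its left, z up, the work surface at z = 0. Lengths are in m, angles in rad, forces in N, time in s.
With the tool pointing down it reaches from about 0.4 to 0.9 m from the base axis. Payload 5.5 kg.
Tool frame: the origin (TCP) lies at the very end of the fingers, on their centre line; the grasp point (between the pads) lies 19 mm behind it; z points along the fingers, y is the line along which they close (so a half turn about z gives the same grasp; the last joint's range is limited). The gripper opens to 85 mm and grips with 20 to 120 N. Pads are 22 mm wide; open, the fingers measure 114 mm over their backs; the gripper's body (76 mm by 85 mm) begins 54 mm behind the grasp point. The pads swing forward as they close: fully open they stand 13 mm farther back than shut.
Start: joints at [0.263, 0.501, -0.427, 1.55, 0.221, 1.138, -0.21], TCP at [0.65, 0, 0.231] pointing down, gripper open.
Joint ranges: [-2.88, 2.88], [-0.31, 2.03], [-1.54, 1.56], [0.2, 2.42], [-1.41, 4.55], [0.19, 2.02], [-2.57, 2.57]. Speed limits (rad/s): [2.57, 2.57, 3.14, 3.14, 3.14, 3.14, 3.14].

INTERFACE

Orientations are given as a unit quaternion [w, x, y, z].
In Python, from cell import robot, imaging, order gives the robot as it stands.
- The arm moves only by the tool send_rows, never from a script. Its arguments are lists of equal length, an entry for each row: "grip": the opening, from 0 (shut) to 1 (fully open); "translation": the shift along the tool's x, y, z as a fraction of full scale, a list of three; "yaw": the turn about the tool's z as a fraction of full scale. A call has 1 to 12 rows; each row shifts and turns the commanded pose from where the row before left it, along the tool's axes as they then stand; what a row does not reach is not made up. Full scale, the value 1, is 0.06 m for a shift and 6 degrees for a turn. A row lasts 1/8 s, in which the tool goes at most 62.5 mm and 10.7 degrees, less where a joint would pass 70% of its speed; a pose out of reach is approached as far as the arm can. A call with a number of a shift or a turn outside -1 to 1 is refused whole. A call with a gripper value outside its range is refused whole. The fingers move at their own pace and stop on an object; "squeeze" is the grip in N (left out, the last holds). Time passes only in rows, so rows that do not move let the fingers close. It gives the time, the measured TCP pose, the force, the opening and the grip force at its end, in the units of the state.
- robot.sense(): the state, without advancing time (a new reading comes with each control period).
- imaging.camera(name): name is "scene" or "side" or "wrist"; returns a dict with "pixels" (400x640x3 uint8, red, green, blue), "z_map" (400x640 float32, m along the optical axis (not along the pixel's ray), 0 where there is no reading), "camera_matrix" (3x3 intrinsics, pixels), "pose" (4x4, takes a point from camera to world coordinates); the wrist camera has in their place "hand_eye" (4x4, takes a point from camera to tool coordinates, whose origin is the TCP and whose axes are the flange's). Camera axes: x right, y down, z forward; pixel columns grow to the right and rows downward; lengths in m; the calibration is good to about 2 mm. A picture is of the moment at which its call begins: read the wrist's pose just before it.
- order.close_job(): hands the job in; it is judged then, once.
The state is a dict: "time_s": time; "q": joint angles; "joint_velocities": joint speeds; "effort": joint torques, N m; "ee_pos": TCP position; "ee_rot": TCP orientation; "contact_force": force on the tool from outside, world axes, zero at the start; "wrist_torque": the same for the moment, N m; "finger_gap": finger opening in m; "gripper_force": force on a finger pad.
Only numpy, scipy, OpenCV 4.12 (cv2) and the standard library are available. Lean on these libraries where they do the work, as an engineer would, in place of code of your own. Each camera call takes 0.05 s, during which the arm holds its last target. There are 200 camera calls.

TASK

Get the drill jig ready for drilling: lay the loose brown wooden handle scale flat on the floor of the nest in the steel jig base, then lower the aluminium bushing plate by its black handle over the two locating pins, red end to red end, until it sits flush on the base. Lower the plate under control, do not let it drop onto the base, and do not knock the mug, the tape measure or the sanding block about.

Things in the scene. Friction and masses are not known exactly. Their poses are not given: they have to be found in the camera images.
- jig_base: Steel drill jig base, screwed down, 90 x 220 x 24 mm plus pins. Origin: centre of its underside; y along its length to the red-painted end, z up. On a 12 mm slab stand two end blocks, tops (the shoulder) 24 mm above the bench, and four side rails 1.5 mm lower; between them is the nest. The rails leave 58 mm (y = -29 to +29) free in the middle of each long side, open outwards, for fingers.
- nest (a point): Centre of the nest's floor, 12 mm above the underside of the jig base; axes as the jig base. The nest is an open pocket 43 mm (x) by 131 mm (y), 12 mm deep, with 4 mm chamfers round its mouth.
- shoulder (a point): Point over the centre of the jig base at the height of its shoulder, 24 mm above its underside; axes as the jig base. The fitted plate's origin comes here.
- pin_red (a point): Tip of the locating pin at the red end of the base, at x = 0, y = +88 mm of the base. Both pins are steel, 12 mm in diameter, 22 mm high above the shoulder; their top 5 mm taper to 7 mm.
- pin_plain (a point): Tip of the other locating pin, at x = +24, y = -88 mm of the base, so that the plate fits one way round only.
- jig_plate: Loose aluminium bushing plate, 84 x 206 x 10 mm, 0.6 kg, lying right way up. Origin: centre of its underside; y along its length to the end with a red strip, z up. Round hole, 14 mm, at x = 0, y = +88 mm; rectangular slot 14 (x) by 18 mm (y) at x = +24, y = -88 mm, both through, for the pins. Two steel drill bushings, 21 mm wide, 5 mm proud, at x = 0, y = +-47 mm.
- plate_handle (a point): Centre of the bar of the plate's black bridge handle, 36 mm above the middle of the plate's underside; axes as the plate. The bar is 16 mm wide (x), 68 mm long (y), 14 mm high, on two legs at y = +-27 mm.
- scale: Loose plain reddish-brown wooden knife handle scale, a flat bar 38 (x) x 125 (y) x 10 (z) mm, about 0.06 kg, lying flat on the bench. Origin: centre of its underside; y along its length. Both ends and both faces are alike.
- sanding_block: Cork sanding block, 61 x 110 x 28 mm, a bystander. Origin: centre of its underside.
- tape_measure: Yellow tape measure, 32 x 81 x 65 mm, a bystander. Origin: centre of its underside.
- mug: White mug, 83 mm wide (110 mm over the handle), 86 mm high, a bystander. Origin: centre of its underside.

How it is judged:
On the way:
1. the scale lies flat on the floor of the nest (horizontal distance between scale and nest below 0.007 m and z of scale in the frame of nest below 0.003 m and angle between the z axis of scale and the z axis of jig_base, either way round below 0.06 rad and angle between the y axis of scale and the y axis of jig_base, either way round below 0.12 rad), for 0.2 s.
At the end, for the whole second after the job is handed in: Scale in the nest: centre within 7 mm of the nest's, underside within 3 mm of the floor, flat (0.06 rad), lengthwise (0.12 rad). Plate over both pins: origin within 5 mm of the shoulder point sideways and 2 mm in height, level (0.02 rad), lengthwise (0.05 rad), at rest (all of step 1 and horizontal distance between jig_plate and shoulder below 0.005 m and z of jig_plate in the frame of shoulder between -0.003 and 0.002 m and angle between the z axis of jig_plate and the z axis of jig_base, either way round below 0.02 rad and angle between the y axis of jig_plate and the y axis of jig_base, either way round below 0.05 rad and linear speed of jig_plate below 0.01 m/s); the robot touches nothing.
It fails at once if the plate drops: it comes down along the pins faster than 0.45 m/s (a fall of 10 mm) (horizontal distance between jig_plate and shoulder below 0.02 m and z of jig_plate in the frame of shoulder below 0.022 m and linear speed of jig_plate above 0.45 m/s).
It fails at once if the sanding block, the tape measure or the mug is pushed more than 50 mm from its place (distance of any of sanding_block, tape_measure, mug from where it was at the start of the episode above 0.05 m).
It also fails if it takes over 66 s, if anything falls off the work surface, if the arm or the gripper's body presses on something with over 40 N, if the wrist force passes 120 N, or if a joint passes its speed limit or range.

## Working session

There is one attempt and no reset: what is moved stays moved. The work goes in short steps, Python scripts to look and compute and a tool call to move; the robot and the scene stay as the last step left them, time stands still between calls to the robot, and variables do not carry over. Pictures are saved under pics/ and viewed, at most 10 in all, crops included, and the job is handed in when it is done.

Besides the shell and the picture viewer there is one more tool, called after "Call:" as name([rows], argument=value, ...), one row to a line, values as JSON. send_rows: Moves the arm, as the interface text tells. Shift numbers are shares of 0.06 m and turn numbers shares of 6 degrees, none past 1 either way. Its arguments: {"type":"object","properties":{"grip":{"type":"array"},"translation":{"type":"array"},"yaw":{"type":"array"},"squeeze":{"type":"number"}},"required":["grip","translation","yaw"]}

```bash
ls; mkdir -p pics; cat > h.py <<'E'
import numpy as np, cv2
from cell import robot, imaging, order
from scipy.spatial.transform import Rotation as R
def T_tool(s):
    T=np.eye(4);w,x,y,z=s["ee_rot"];T[:3,:3]=R.from_quat([x,y,z,w]).as_matrix();T[:3,3]=s["ee_pos"];return T
def shot(n):
    s=robot.sense();c=imaging.camera(n)
    P=c["pose"] if "pose" in c else T_tool(s)@c["hand_eye"]
    return c["pixels"],np.array(c["z_map"]),np.array(c["camera_matrix"]),np.array(P)
def cloud(z,K,P):
    v,u=np.mgrid[:z.shape[0],:z.shape[1]]
    p=np.stack([(u-K[0,2])*z/K[0,0],(v-K[1,2])*z/K[1,1],z],-1)
    return p@P[:3,:3].T+P[:3,3]
E
python3 - <<'E'
from h import *
print(robot.sense())
for n in("scene","side","wrist"):
    p,z,K,P=shot(n);np.savez(f"pics/{n}0.npz",p=p,z=z,K=K,P=P)
    cv2.imwrite(f"pics/{n}0.png",p[...,::-1]);print(n,P.round(3).tolist(),K[0,0])
a=[cv2.imread(f"pics/{n}0.png") for n in("scene","wrist")]
cv2.imwrite("pics/a0.png",cv2.resize(np.vstack(a),(480,600)))
E
```

```text
pics
{'time_s': 0.0, 'q': array([ 0.26318574,  0.50187578, -0.42678792,  1.55147896,  0.22078056,
        1.13826392, -0.21028355]), 'joint_velocities': array([-1.94687978e-05, -1.65825081e-04, -1.33415488e-03, -1.60166772e-04,
       -1.11920497e-04, -1.62188443e-03, -1.58731085e-03]), 'effort': array([ 1.57038257e-04, -5.69523740e+01, -5.81651285e+00, -2.80938792e+01,
        1.07328620e-02,  1.20940185e-02,  1.30241034e-05]), 'ee_pos': array([ 6.49297928e-01, -2.67905243e-05,  2.30229479e-01]), 'ee_rot': array([-7.29887689e-04,  7.07078053e-01,  7.07134820e-01, -6.63909031e-04]), 'contact_force': array([-0.32394046, -0.44493076,  0.61132962]), 'wrist_torque': array([-0.0268468 , -0.04277463, -0.03676703]), 'gripper_force': 0.0, 'finger_gap': 0.08517962741316502}
scene [[-0.844, -0.328, 0.424, -0.001], [-0.536, 0.535, -0.653, 0.843], [-0.013, -0.778, -0.628, 0.876], [0.0, 0.0, 0.0, 1.0]] 466.2840012203386
side [[-0.991, -0.071, 0.111, 0.399], [-0.132, 0.52, -0.844, 1.069], [0.002, -0.851, -0.525, 0.726], [0.0, 0.0, 0.0, 1.0]] 503.63073235812766
wrist [[1.0, 0.0, -0.001, 0.65], [-0.0, -0.965, -0.262, 0.066], [-0.001, 0.262, -0.965, 0.372], [0.0, 0.0, 0.0, 1.0]] 303.69512966879324
```

View pics/scene0.png

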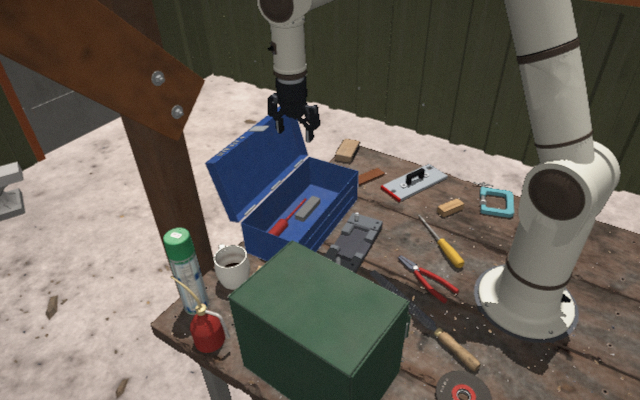

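View pics/wrist0.png

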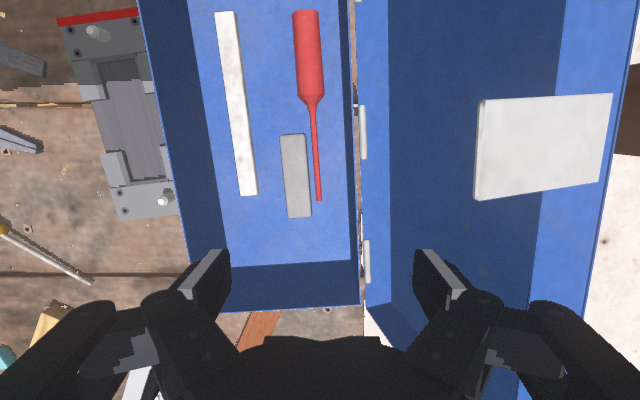

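The scene view shows the jig base beside the blue toolbox (350,240), plate (415,182), scale (370,177) behind the box and the mug (232,265). The wrist view shows the base at (125,110), red end up, and the scale at (262,325).

View pics/side0.png

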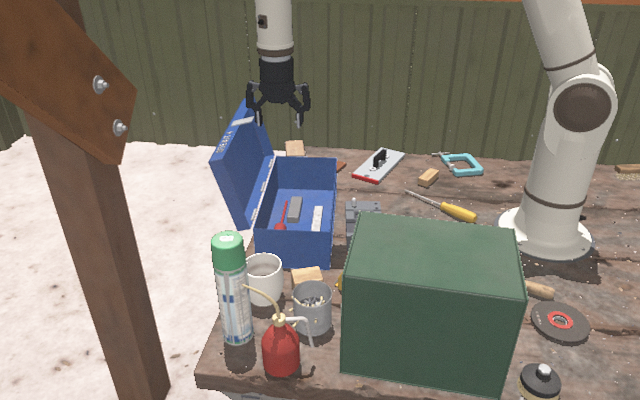

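```bash
python3 - <<'E'
from h import *
for n,pts in(("scene",dict(scale=(370,177),plate_handle=(415,175),platemid=(400,188),base=(355,238),mug=(232,252),sand=(347,147),boxrim=(357,172),boxlow=(245,222),lidtop=(270,120),green=(320,290),cork=(450,207))),("wrist",dict(pinr=(96,32),pinp=(163,201),nest=(135,110),scale=(258,325),rimL=(165,150),rimR=(362,150),rimB=(270,310)))):
    d=np.load(f"pics/{n}0.npz");C=cloud(d["z"],d["K"],d["P"])
    for k,(u,v) in pts.items(): print(n,k,C[v,u].round(3))
# blue toolbox extents
d=np.load("pics/scene0.npz");C=cloud(d["z"],d["K"],d["P"]);p=d["p"].astype(int)
m=(p[...,2]>p[...,0]+50)&(d["z"]>0)&(p[...,2]>p[...,1]+30)
print(np.percentile(C[m],[1,50,99],axis=0).round(3))
E
```

```text
scene scale [ 0.541 -0.232  0.006]
scene plate_handle [ 0.409 -0.275  0.037]
scene platemid [ 0.435 -0.229  0.007]
scene base [0.439 0.04  0.01 ]
scene mug [0.646 0.289 0.061]
scene sand [ 0.681 -0.326  0.021]
scene boxrim [ 0.525 -0.117  0.101]
scene boxlow [0.666 0.21  0.091]
scene lidtop [ 0.757 -0.031  0.243]
scene green [0.317 0.388 0.223]
scene cork [ 0.266 -0.203  0.022]
wrist pinr [0.43  0.149 0.043]
wrist pinp [0.65  0.066 0.372]
wrist nest [0.438 0.078 0.012]
wrist scale [ 0.561 -0.21   0.007]
wrist rimL [0.47  0.033 0.021]
wrist rimR [0.684 0.042 0.11 ]
wrist rimB [ 0.598 -0.119  0.104]
[[ 0.508 -0.117 -0.002]
 [ 0.713  0.068  0.122]
 [ 0.751  0.234  0.268]]
```

The side view shows the mug at (262,278), a bit of yellow at (340,280) half hidden by the green box (probably the tape measure), and the plate at (378,165). I'll move over the base for a clear wrist look.

Call:
send_rows([
  [0, -0.8, 0],
  [0, -0.8, 0],
  [0, -0.8, 0],
  [0, -0.8, 0],
  [0, 0, 0],
  [0, 0, 0],
], grip=[1, 1, 1, 1, 1, 1], yaw=[0, 0, 0, 0, 0, 0])

```text
time_s: 0.9
ee_pos: [0.4589, -0.0001, 0.2318]
ee_rot: [0.001, 0.707, 0.707, 0.001]
contact_force: [0.1, 0.2, 0.2]
finger_gap: 0.0855
gripper_force: 0.0
```

```bash
python3 - <<'E'
from h import *
p,z,K,P=shot("wrist");np.savez("pics/w1.npz",p=p,z=z,K=K,P=P);cv2.imwrite("pics/w1.png",p[...,::-1]);print(P[:3,3])
E
```

```text
[0.45915035 0.06621416 0.37366647]
```

Call:
send_rows([
  [-0.9, 0.2, 0],
  [-0.9, 0.2, 0],
  [-0.9, 0.2, 0],
  [-0.9, 0.2, 0],
  [-0.9, 0.1, 0],
  [-0.9, 0, 0],
  [0, 0, 0],
  [0, 0, 0],
], grip=[1, 1, 1, 1, 1, 1, 1, 1], yaw=[0, 0, 0, 0, 0, 0, 0, 0])

```text
time_s: 1.95
ee_pos: [0.5127, -0.3237, 0.2304]
ee_rot: [-0.001, 0.707, 0.707, 0.0]
contact_force: [-0.2, 0.4, -1.0]
finger_gap: 0.0853
gripper_force: 0.0
```

```bash
python3 - <<'E'
from h import *
p,z,K,P=shot("wrist");np.savez("pics/w2.npz",p=p,z=z,K=K,P=P);cv2.imwrite("pics/w2.png",p[...,::-1]);print(P[:3,3])
a=cv2.imread("pics/w1.png");b=p[...,::-1]
cv2.imwrite("pics/w12.png",np.vstack([a[:300],b[:300]]))
E
```

```text
[ 0.51325396 -0.2575784   0.37240365]
```

View pics/w12.png

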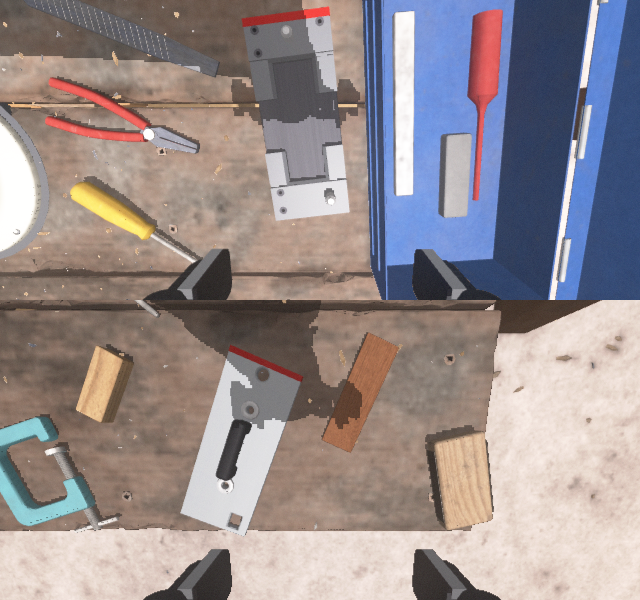

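Upper image (over the base): base at (295,110), red end at the top, pins at (286,30) and (330,200). Lower image: plate (240,440), red end up, slot at lower right (235,520); scale at (360,391). Now measure.

```bash
cat > meas.py <<'E'
from h import *
def rays(px,K,P,h):
    px=np.atleast_2d(px).astype(float);d=np.c_[(px-K[:2,2])/[K[0,0],K[1,1]],np.ones(len(px))]@P[:3,:3].T
    return P[:3,3]+d*((h-P[2,3])/d[:,2])[:,None]
def rect(mask,K,P,h,roi,name):
    m=np.zeros_like(mask,np.uint8);x0,y0,x1,y1=roi;m[y0:y1,x0:x1]=mask[y0:y1,x0:x1]
    m=cv2.morphologyEx(m,cv2.MORPH_OPEN,np.ones((3,3)))
    c=max(cv2.findContours(m,cv2.RETR_EXTERNAL,cv2.CHAIN_APPROX_NONE)[0],key=cv2.contourArea)
    w=rays(c[:,0],K,P,h)[:,:2]
    (cx,cy),(a,b),_=r=cv2.minAreaRect((w*1000).astype(np.float32))
    B=cv2.boxPoints(r);e=[B[1]-B[0],B[2]-B[1]];l=max(e,key=np.linalg.norm);l=l*np.sign(l[1])
    print(name,"c",round(cx/1000,4),round(cy/1000,4),"size",round(a,1),round(b,1),"tilt from +y to +x deg",round(np.degrees(np.arctan2(l[0],l[1])),2))
E
python3 - <<'E'
from meas import *
d=np.load("pics/w1.npz");p,z,K,P=[d[k] for k in"pzKP"];C=cloud(z,K,P);Z=C[...,2]
print("bench",np.median(Z[220:250,50:150]),"shoulder",np.median(Z[35:45,265:275]),"floor",np.median(Z[110:130,290:310]))
# rim of base
rect((Z>0.016)&(Z<0.03)&(z>0),K,P,0.024,(225,5,362,225),"base")
g=(Z>0.038)&(Z<.055)&(z>0)
for n,(x0,y0,x1,y1) in dict(red=(265,10,310,60),plain=(310,180,350,215)).items():
    v,u=np.nonzero(g[y0:y1,x0:x1]);q=C[y0:y1,x0:x1][v,u];print(n,len(q),q.mean(0).round(4))
blu=(p[...,2].astype(int)>p[...,0]+50)&(z>0)&(Z>.08)
print("box rim minx",np.percentile(C[blu][:,0],[0.5,2,10]),"z",np.percentile(C[blu][:,2],[90,99]))
d=np.load("pics/w2.npz");p,z,K,P=[d[k] for k in"pzKP"];C=cloud(z,K,P);Z=C[...,2]
up=(Z>0.005)&(z>0)&(Z<.02)
rect(up,K,P,0.010,(315,25,405,160),"scale depth")
h=cv2.cvtColor(p,cv2.COLOR_RGB2HSV);rect((h[...,1]>120)&(h[...,0]<14),K,P,0.010,(315,25,405,160),"scale colour")
rect(up|((Z>.01)&(Z<.06)),K,P,0.010,(170,35,308,240),"plate")
g=(Z>.035)&(Z<.055)&(z>0);rect(g,K,P,0.043,(205,90,260,200),"handle")
g=(Z>.014)&(Z<.019);print(Z[100:120,225:270].max())
E
```

```text
bench -0.0011597742432697677 shoulder 0.02330796960324072 floor 0.011147280965714296
base c 0.4271 0.1322 size 90.2 81.6 tilt from +y to +x deg 83.19
red 131 [0.4254 0.1498 0.0432]
plain 83 [ 0.4696 -0.0197  0.0433]
box rim minx [0.50890245 0.51756418 0.68188367] z [0.1337741  0.15636338]
scale depth c 0.5548 -0.2295 size 123.8 37.8 tilt from +y to +x deg 23.83
scale colour c 0.5551 -0.2294 size 123.3 37.2 tilt from +y to +x deg 23.74
plate c 0.4144 -0.2886 size 205.7 84.5 tilt from +y to +x deg 22.11
handle c 0.4156 -0.2883 size 67.0 16.4 tilt from +y to +x deg 22.2
0.016160570221878168
```

Call:
send_rows([
  [0.79, 0.35, 0],
  [0.79, 0.35, 0],
  [0, 0, 0.6],
  [0, 0, 0.6],
  [0, 0, 0.6],
  [0, 0, 0.6],
  [0, 0, 0],
  [0, 0, 0],
], grip=[0.7, 0.7, 0.7, 0.7, 0.7, 0.7, 0.7, 0.7], yaw=[0, 0, 1, 1, 1, 0.97, 0, 0])

```text
time_s: 3.0
ee_pos: [0.5553, -0.2282, 0.0886]
ee_rot: [0.0, 0.837, 0.548, 0.001]
contact_force: [-0.1, -0.4, 0.4]
finger_gap: 0.0599
gripper_force: 0.0
```

```bash
cat >> meas.py <<'E'
def go(x,y,tilt):
    "shift to world x,y in present tool axes, turn to tilt (deg, y toward x)"
    s=robot.sense();T=T_tool(s);d=T[:3,:3].T@np.array([x-T[0,3],y-T[1,3],0]);t=np.degrees(np.arctan2(T[0,0],T[1,0]))
    print("pos",T[:3,3].round(4),"tilt",round(t,2),"shift units",(d/.06).round(3),"turn units",round((tilt-t)/6,3),"F",s["contact_force"].round(1),"gap",s["finger_gap"],"zaxis",T[:3,2].round(4))
E
python3 - <<'E'
from meas import *
p,z,K,P=shot("wrist");C=cloud(z,K,P);Z=C[...,2]
h=cv2.cvtColor(p,cv2.COLOR_RGB2HSV);m=(h[...,1]>120)&(h[...,0]<14)&(Z>.005)&(Z<.02);cv2.imwrite("pics/w3.png",p[...,::-1])
rect(m,K,P,.01,(150,0,490,400),"scale")
go(.555,-.2295,23.8)
E
```

```text
scale c 0.5534 -0.2332 size 112.5 37.0 tilt from +y to +x deg 23.77
pos [ 0.5557 -0.2287  0.0892] tilt 23.66 shift units [-0.016 -0.005 -0.   ] turn units 0.023 F [-0.4  0.4  0.3] gap 0.05980489512971579 zaxis [ 2.9e-03 -6.0e-04 -1.0e+00]
```

Call:
send_rows([
  [0, 0, 0.6],
  [0, 0, 0.6],
  [0, 0, 0.13],
  [0, 0, 0.08],
  [0, 0, 0],
], grip=[0.62, 0.62, 0.62, 0.62, 0.62], yaw=[0, 0, 0, 0, 0])

```text
time_s: 3.68
ee_pos: [0.5551, -0.2295, 0.0041]
ee_rot: [0.001, 0.838, 0.546, 0.001]
contact_force: [-1.0, 0.2, 0.1]
finger_gap: 0.053
gripper_force: 0.0
```

Call:
send_rows([
  [0, 0, 0.04],
  [0, 0, 0],
  [0, 0, 0],
  [0, 0, 0],
  [0, 0, 0],
  [0, 0, 0],
], grip=[0.55, 0.55, 0.2, 0.2, 0.2, 0.2], yaw=[0, 0, 0, 0, 0, 0], squeeze=40)

```text
time_s: 4.42
ee_pos: [0.5545, -0.2293, 0.001]
ee_rot: [0.0, 0.838, 0.546, 0.0]
contact_force: [-1.2, 0.5, 5.8]
finger_gap: 0.0368
gripper_force: 40.7
```

Call:
send_rows([
  [0, 0, -0.3],
  [0, 0, -0.6],
  [0, 0, -0.6],
  [0, 0, -0.6],
  [0, 0, -0.6],
  [0, 0, -0.3],
  [0, 0, 0],
  [0, 0, 0],
], grip=[0.2, 0.2, 0.2, 0.2, 0.2, 0.2, 0.2, 0.2], yaw=[0, 0, -1, -1, -1, -1, -1, -0.08])

```text
time_s: 5.42
ee_pos: [0.5539, -0.2292, 0.1812]
ee_rot: [0.0, 0.665, 0.747, 0.0]
contact_force: [-1.3, 0.2, 0.0]
finger_gap: 0.0361
gripper_force: 40.3
```

```bash
python3 - <<'E'
from meas import *
go(.4356,.0636,-6.83)
E
```

```text
pos [ 0.5539 -0.2292  0.1812] tilt -6.63 shift units [ 5.076e+00 -1.395e+00 -3.000e-03] turn units -0.034 F [-1.3  0.2  0. ] gap 0.03614120697061032 zaxis [ 6.e-04 -3.e-04 -1.e+00]
```

Call:
send_rows([
  [0.5, -0.3, 0],
  [0.76, -0.3, 0],
  [0.76, -0.3, 0],
  [0.76, -0.2, 0],
  [0.76, -0.2, 0],
  [0.76, -0.095, 0],
  [0.776, 0, 0],
  [0, 0, 0],
  [0, 0, 0],
], grip=[0.2, 0.2, 0.2, 0.2, 0.2, 0.2, 0.2, 0.2, 0.2], yaw=[0, 0, 0, 0, 0, 0, 0, 0, 0])

```text
time_s: 6.55
ee_pos: [0.4354, 0.0632, 0.1803]
ee_rot: [0.0, 0.665, 0.747, -0.0]
contact_force: [-0.2, -0.4, 0.0]
finger_gap: 0.0365
gripper_force: 40.3
```

```bash
python3 - <<'E'
from meas import *
go(.4356,.0636,-6.83)
p,z,K,P=shot("wrist");np.savez("pics/w4.npz",p=p,z=z,K=K,P=P);cv2.imwrite("pics/w4.png",p[...,::-1])
C=cloud(z,K,P);T=T_tool(robot.sense());L=(C-T[:3,3])@T[:3,:3]
h=cv2.cvtColor(p,cv2.COLOR_RGB2HSV);m=(h[...,1]>100)&(h[...,0]<14)&(C[...,2]>.15)&(z>0)
q=L[m];print(m.sum(),np.percentile(q,[1,50,99],axis=0).round(4))
A=np.c_[q[:,0],q[:,1],np.ones(len(q))];print("z fit",np.linalg.lstsq(A,q[:,2],rcond=None)[0])
s,_,_=shot("side")[0:3];cv2.imwrite("pics/s4.png",s[...,::-1])
E
```

```text
pos [0.4354 0.0632 0.1803] tilt -6.62 shift units [ 0.006  0.005 -0.   ] turn units -0.035 F [-0.2 -0.4  0. ] gap 0.03649231113998587 zaxis [-3.e-04 -5.e-04 -1.e+00]
16313 [[-0.0408 -0.0177 -0.0093]
 [ 0.018   0.0006 -0.0078]
 [ 0.0624  0.0187 -0.0065]]
z fit [-7.35122038e-05 -2.47833558e-04 -7.94479176e-03]
```

View pics/w4.png

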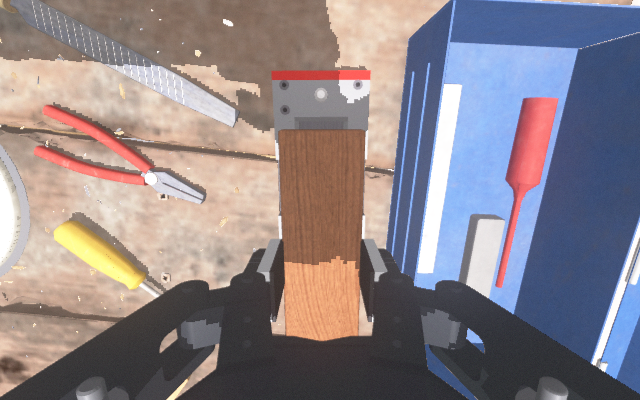

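The scale is held flat and centred between the fingers (279–365 columns); the base's red end (321,75) and pin (321,94) are lined up with it. Check the offset against the pin in the tool frame.

```bash
python3 - <<'E'
from meas import *
d=np.load("pics/w4.npz");p,z,K,P=[d[k] for k in"pzKP"];T=T_tool(robot.sense())
C=cloud(z,K,P);L=(C-T[:3,3])@T[:3,:3];Z=C[...,2]
m=(Z>.036)&(Z<.06)&(z>0);m[:, :290]=0;m[:,360:]=0;m[:75]=0;m[120:]=0
print("pin tool",m.sum(),L[m].mean(0).round(4))
h=cv2.cvtColor(p,cv2.COLOR_RGB2HSV)
m=((h[...,0]<8)|(h[...,0]>172))&(h[...,1]>150)&(Z>.018)&(Z<.03);m[:, :250]=0;m[:,390:]=0;m[95:]=0
q=L[m];print("red strip tool",np.percentile(q,[1,50,99],axis=0).round(4))
rect(m,K,P,.024,(250,50,390,95),"strip")
E
```

```text
pin tool 149 [ 0.0887 -0.0005  0.1366]
red strip tool [[ 0.1036 -0.0445  0.1549]
 [ 0.1072 -0.001   0.1568]
 [ 0.1114  0.043   0.1585]]
strip c 0.4227 0.1688 size 88.8 7.4 tilt from +y to +x deg 82.59
```

Call:
send_rows([
  [0.01, -0.015, 0],
  [0, 0, 0.6],
  [0, 0, 0.6],
  [0, 0, 0.6],
  [0, 0, 0.5],
  [0, 0, 0.15],
  [0, 0, 0.15],
  [0, 0, 0],
], grip=[0.2, 0.2, 0.2, 0.2, 0.2, 0.2, 0.2, 0.2], yaw=[-0.08, 0, 0, 0, 0, 0, 0, 0])

```text
time_s: 7.65
ee_pos: [0.4349, 0.064, 0.0246]
ee_rot: [0.0, 0.662, 0.75, 0.0]
contact_force: [0.2, 0.5, -1.0]
finger_gap: 0.0367
gripper_force: 40.3
```

Bottom of the scale is about 22 mm up, at the chamfer, with no contact. Continue slowly.

Call:
send_rows([
  [0, 0, 0.05],
  [0, 0, 0.05],
  [0, 0, 0.04],
  [0, 0, 0.02],
  [0, 0, 0],
], grip=[0.2, 0.2, 0.2, 0.2, 0.2], yaw=[0, 0, 0, 0, 0])

```text
time_s: 8.28
ee_pos: [0.4345, 0.0641, 0.0146]
ee_rot: [-0.0, 0.662, 0.75, -0.0]
contact_force: [0.2, 0.2, 0.1]
finger_gap: 0.0373
gripper_force: 40.3
```

Call:
send_rows([
  [0, 0, 0.015],
  [0, 0, 0],
  [0, 0, 0],
  [0, 0, 0],
  [0, 0, 0],
  [0, 0, -0.2],
  [0, 0, -0.6],
  [0, 0, -0.8],
  [0, 0, -0.8],
  [0, 0, -0.8],
  [0, 0, 0],
], grip=[0.2, 0.2, 0.6, 0.6, 0.6, 0.6, 0.6, 0.6, 0.6, 0.6, 0.6], yaw=[0, 0, 0, 0, 0, 0, 0, 0, 0, 0, 0])

```text
time_s: 9.65
ee_pos: [0.4374, 0.0646, 0.2101]
ee_rot: [0.003, 0.662, 0.75, 0.003]
contact_force: [0.6, 0.2, -0.7]
finger_gap: 0.0514
gripper_force: 0.0
```

Call:
send_rows([
  [-0.5, 0, 0],
  [-0.5, 0, 0],
  [0, 0, 0],
  [0, 0, 0],
], grip=[0.6, 0.6, 0.6, 0.6], yaw=[0, 0, 0, 0])

```text
time_s: 10.15
ee_pos: [0.4414, 0.0052, 0.2054]
ee_rot: [-0.001, 0.662, 0.75, -0.0]
contact_force: [0.8, -0.9, -0.0]
finger_gap: 0.0514
gripper_force: 0.0
```

```bash
python3 - <<'E'
from meas import *
p,z,K,P=shot("wrist");np.savez("pics/w5.npz",p=p,z=z,K=K,P=P);cv2.imwrite("pics/w5.png",p[...,::-1])
C=cloud(z,K,P);Z=C[...,2]
h=cv2.cvtColor(p,cv2.COLOR_RGB2HSV);m=(h[...,1]>100)&(h[...,0]<14)&(Z>.015)&(Z<.035)
m[:,:230]=0;m[:,400:]=0
q=C[m];print("top z",np.percentile(q[:,2],[2,50,98]).round(4))
rect(m,K,P,.022,(230,0,400,330),"scale")
m=(Z>.036)&(Z<.06)&(z>0);n,l,st,c=cv2.connectedComponentsWithStats(m.astype(np.uint8))
for i in range(1,n):
    if 40<st[i,4]<600: print(st[i],C[l==i].mean(0).round(4))
m=(Z>.0175)&(Z<.03)&(z>0)
rect(m,K,P,.024,(200,0,400,330),"base")
go(.4156,-.2883,22.2)
E
```

```text
top z [0.0193 0.0209 0.0244]
scale c 0.4351 0.0644 size 37.1 122.9 tilt from +y to +x deg -7.01
[317  22  13  16 160] [0.425  0.1497 0.0431]
[339 208  12  12 105] [ 0.4691 -0.0197  0.0429]
base c 0.4272 0.1321 size 89.8 81.2 tilt from +y to +x deg 82.95
pos [0.4416 0.0056 0.2055] tilt -7.21 shift units [-4.805e+00 -1.044e+00 -2.000e-03] turn units 4.902 F [ 0.4 -0.6 -0.8] gap 0.051306958730298446 zaxis [-7.e-04  5.e-04 -1.e+00]
```

View pics/w5.png

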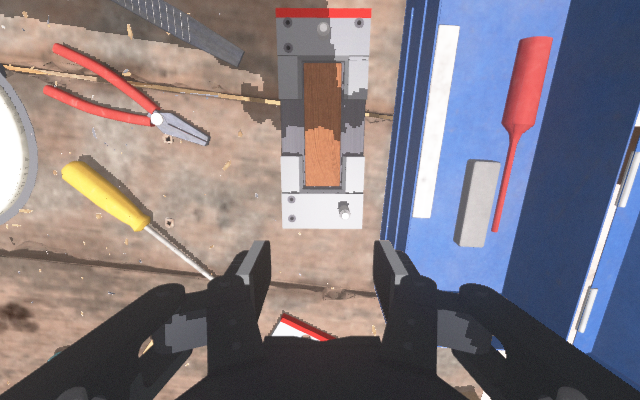

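The scale lies in the nest (322,125), centred within 1 mm of the base. Now over to the plate's handle.

Call:
send_rows([
  [-0.8, -0.174, 0],
  [-0.8, -0.174, 0],
  [-0.8, -0.174, 0],
  [-0.8, -0.174, 0],
  [-0.8, -0.174, 0],
  [-0.8, -0.174, 0],
  [0, 0, 0.4],
  [0, 0, 0.4],
  [0, 0, 0.4],
  [0, 0, 0.4],
  [0, 0, 0],
  [0, 0, 0],
], grip=[0.6, 0.6, 0.6, 0.6, 0.6, 0.6, 0.6, 0.6, 0.6, 0.6, 0.6, 0.6], yaw=[0, 0, 0, 0, 0, 0, 1, 1, 1, 1, 0.9, 0])

```text
time_s: 11.7
ee_pos: [0.4162, -0.2876, 0.1093]
ee_rot: [-0.001, 0.83, 0.558, 0.0]
contact_force: [0.3, -0.5, 1.1]
finger_gap: 0.0514
gripper_force: 0.0
```

```bash
python3 - <<'E'
from meas import *
p,z,K,P=shot("wrist");cv2.imwrite("pics/w6.png",p[...,::-1])
C=cloud(z,K,P);Z=C[...,2]
rect((Z>.035)&(Z<.055)&(z>0),K,P,.043,(220,100,420,400),"handle")
go(.4156,-.2883,22.2)
E
```

```text
handle c 0.4143 -0.2872 size 66.3 15.3 tilt from +y to +x deg 21.75
pos [ 0.4163 -0.288   0.1097] tilt 22.04 shift units [-0.01  -0.009 -0.   ] turn units 0.026 F [ 0.  -0.4 -0.3] gap 0.05133136073776822 zaxis [ 1.e-04  5.e-04 -1.e+00]
```

Call:
send_rows([
  [0, -0.02, 0.5],
  [0, 0, 0.5],
  [0, 0, 0.35],
  [0, 0, 0.18],
  [0, 0, 0],
  [0, 0, 0],
  [0, 0, 0],
  [0, 0, 0],
  [0, 0, 0],
  [0, 0, 0],
  [0, 0, 0],
], grip=[0.6, 0.6, 0.6, 0.6, 0.6, 0, 0, 0, 0, 0, 0], yaw=[0, 0, 0, 0, 0, 0, 0, 0, 0, 0, 0], squeeze=90)

```text
time_s: 13.12
ee_pos: [0.4148, -0.2888, 0.0191]
ee_rot: [0.0, 0.83, 0.557, 0.0]
contact_force: [-0.4, 1.1, 5.1]
finger_gap: 0.0141
gripper_force: 88.2
```

Call:
send_rows([
  [0, 0, -0.15],
  [0, 0, -0.3],
  [0, 0, -0.5],
  [0, 0, -0.5],
  [0, 0, -0.5],
  [0, 0, -0.5],
  [0, 0, -0.3],
  [0, 0, -0.1],
  [0, 0, 0],
  [0, 0, 0],
], grip=[0, 0, 0, 0, 0, 0, 0, 0, 0, 0], yaw=[0, 0, -0.5, -0.8, -0.8, -0.8, -0.8, -0.8, -0.33, 0])

```text
time_s: 14.38
ee_pos: [0.4141, -0.2883, 0.189]
ee_rot: [-0.0, 0.665, 0.747, -0.0]
contact_force: [0.9, -0.4, -5.3]
finger_gap: 0.0142
gripper_force: 88.5
```

```bash
python3 - <<'E'
from meas import *
go(.4355,.0638,-6.9)
E
```

```text
pos [ 0.4141 -0.2883  0.189 ] tilt -6.66 shift units [5.787e+00 1.036e+00 1.000e-03] turn units -0.039 F [ 0.9 -0.4 -5.3] gap 0.014198961099492383 zaxis [-5.e-04  2.e-04 -1.e+00]
```

Call:
send_rows([
  [0.3, 0.05, 0],
  [0.6, 0.11, 0],
  [0.6, 0.11, 0],
  [0.6, 0.11, 0],
  [0.6, 0.11, 0],
  [0.6, 0.11, 0],
  [0.6, 0.11, 0],
  [0.6, 0.11, 0],
  [0.6, 0.11, 0],
  [0.5, 0.08, 0],
  [0.19, 0.03, 0],
  [0, 0, 0],
], grip=[0, 0, 0, 0, 0, 0, 0, 0, 0, 0, 0, 0], yaw=[-0.03, 0, 0, 0, 0, 0, 0, 0, 0, 0, 0, 0])

```text
time_s: 15.88
ee_pos: [0.4343, 0.0646, 0.1888]
ee_rot: [-0.0, 0.663, 0.749, -0.0]
contact_force: [-0.1, -0.3, -5.1]
finger_gap: 0.0141
gripper_force: 88.4
```

Call:
send_rows([
  [0.3, 0, 0.5],
  [0.3, 0, 0.3],
  [0, 0, 0],
  [0, 0, 0],
], grip=[0, 0, 0, 0], yaw=[0, 0, 0, 0])

```text
time_s: 16.38
ee_pos: [0.4309, 0.0983, 0.1412]
ee_rot: [0.0, 0.664, 0.748, -0.0]
contact_force: [0.3, 0.0, -5.1]
finger_gap: 0.0148
gripper_force: 88.5
```

```bash
python3 - <<'E'
from meas import *
go(.4355,.0638,-6.9)
p,z,K,P=shot("wrist");np.savez("pics/w7.npz",p=p,z=z,K=K,P=P);cv2.imwrite("pics/w7.png",p[...,::-1])
p=shot("scene")[0];cv2.imwrite("pics/s7.png",p[...,::-1])
E
```

```text
pos [0.4309 0.0983 0.1412] tilt -6.81 shift units [-0.579  0.008  0.   ] turn units -0.015 F [ 0.3  0.  -5.1] gap 0.014778818050714987 zaxis [ 1.e-04 -7.e-04 -1.e+00]
```

View pics/w7.png

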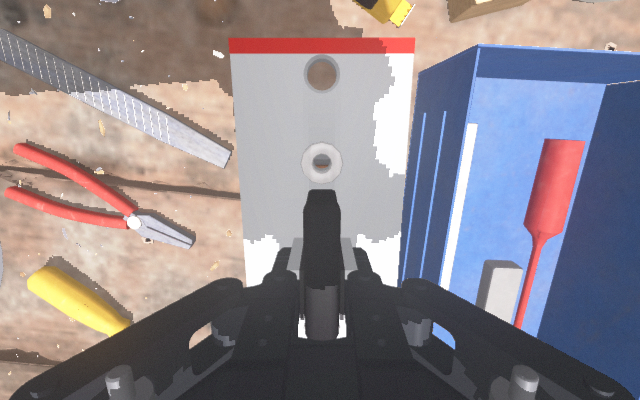

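The plate hangs level in the grip: red strip (322,45), round hole (321,73), bushing (321,161), clear of the toolbox wall at (405,230). Measure the plate in the tool frame.

```bash
python3 - <<'E'
from meas import *
d=np.load("pics/w7.npz");p,z,K,P=[d[k] for k in"pzKP"];T=T_tool(robot.sense())
C=cloud(z,K,P);L=(C-T[:3,3])@T[:3,:3]
pl=(C[...,2]>.10)&(L[...,2]>.001)&(z>0);pl[240:]=0;pl[:,:200]=0;pl[:,430:]=0
q=L[pl];A=np.c_[q[:,:2],np.ones(len(q))];f=np.linalg.lstsq(A,q[:,2],rcond=None)[0];r=q[:,2]-A@f
f=np.linalg.lstsq(A[abs(r)<.002],q[abs(r)<.002,2],rcond=None)[0];print("plate top plane in tool",f.round(4))
top=T[2,3]-f[2]
def tl(px,h): return (rays(px,K,P,h)-T[:3,3])@T[:3,:3]
# left/right edges, far edge
m=np.uint8(pl)
rows=np.arange(70,225,5)
for nm,fn in(("left",np.min),("right",np.max)):
    e=tl([[fn(np.nonzero(m[v])[0])+(-.5 if nm=="left" else .5),v] for v in rows],top);k=np.polyfit(e[:,0],e[:,1],1)
    print(nm,"y at x=0,88:",np.polyval(k,[0,.088]).round(4),"slope deg",np.degrees(k[0]).round(2))
h=cv2.cvtColor(p,cv2.COLOR_RGB2HSV)
cols=np.arange(245,405,5);e=tl([[u,np.nonzero(m[:,u])[0].min()-.5] for u in cols],top);k=np.polyfit(e[:,1],e[:,0],1);print("far edge x",k[1].round(4),"slope deg",np.degrees(k[0]).round(2))
g=cv2.cvtColor(p,cv2.COLOR_RGB2GRAY);sub=g[55:92,302:342]
hole=((z[55:92,302:342]-np.median(z[95:120,300:340]))>.02).astype(np.uint8)
v,u=np.nonzero(hole);print("hole",len(u),tl([[u.mean()+302,v.mean()+55]],top-.005).round(4), tl([[u.min()+302,v.mean()+55],[u.max()+302,v.mean()+55]],top)[:,1])
E
```

```text
plate top plane in tool [-0.0014  0.0003  0.0103]
left y at x=0,88: [-0.042  -0.0421] slope deg -0.08
right y at x=0,88: [0.042  0.0419] slope deg -0.03
far edge x 0.1022 slope deg 0.02
hole 626 [[ 0.0868 -0.      0.0153]] [-0.00624697  0.00630797]
```

Call:
send_rows([
  [-0.28, 0, 0],
  [-0.29, 0, 0],
  [0, 0, 0.4],
  [0, 0, 0.4],
  [0, 0, 0.35],
  [0, 0, 0],
  [0, 0, 0],
], grip=[0, 0, 0, 0, 0, 0, 0], yaw=[-0.02, 0, 0, 0, 0, 0, 0])

```text
time_s: 17.35
ee_pos: [0.4356, 0.0654, 0.0729]
ee_rot: [0.001, 0.663, 0.749, 0.001]
contact_force: [0.6, -0.4, -4.2]
finger_gap: 0.014
gripper_force: 88.7
```

```bash
python3 - <<'E'
from meas import *
go(.4352,.0645,-6.9);go(.4352,.0645,-6.9)
p,z,K,P=shot("wrist");cv2.imwrite("pics/w8.png",p[...,::-1])
cv2.imwrite("pics/w8c.png",cv2.resize(p[0:200,200:440,::-1],None,fx=3,fy=3))
E
```

```text
pos [0.4356 0.0654 0.0729] tilt -6.98 shift units [-0.015 -0.009 -0.   ] turn units 0.014 F [ 0.6 -0.4 -4.2] gap 0.013951026440521952 zaxis [ 0.0016  0.     -1.    ]
pos [0.4356 0.0654 0.0729] tilt -6.98 shift units [-0.015 -0.009 -0.   ] turn units 0.014 F [ 0.6 -0.4 -4.2] gap 0.013951026440521952 zaxis [ 0.0016  0.     -1.    ]
```

View pics/w8c.png

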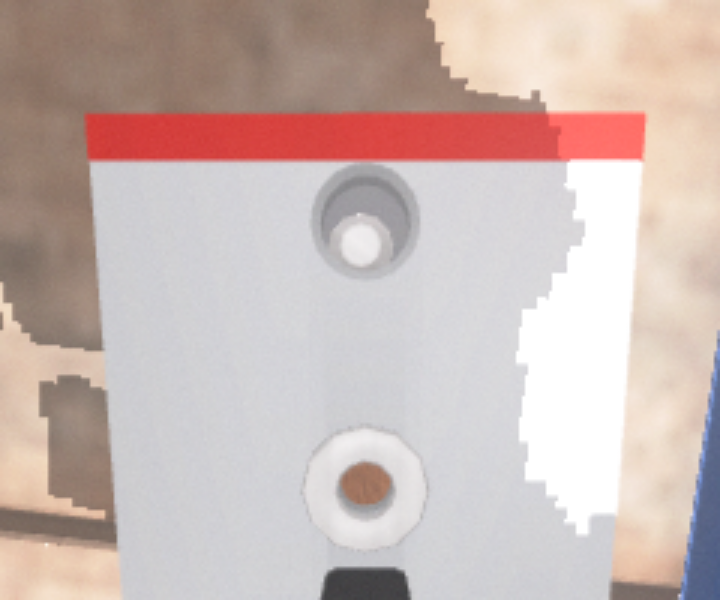

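The red-end pin tip shows inside the plate's round hole (pin (361,243), hole centre (365,221) in the crop). Cast both into the tool frame.

```bash
python3 - <<'E'
from meas import *
p,z,K,P=shot("wrist");T=T_tool(robot.sense())
tl=lambda px,h:((rays(px,K,P,h)-T[:3,3])@T[:3,:3]).round(4)
f=lambda u,v:[(u+.5)/3-.5+200,(v+.5)/3-.5]
print("hole",tl([f(365,221)],T[2,3]-.0103),"pin",tl([f(361,243)],.046))
go(.4352,.0645,-6.9)
E
```

```text
hole [[0.0873 0.0005 0.0103]] pin [[ 0.0861 -0.0002  0.0271]]
pos [0.4358 0.0656 0.0731] tilt -6.99 shift units [-0.017 -0.012 -0.   ] turn units 0.016 F [ 1.3  0.4 -5.5] gap 0.013739656011369124 zaxis [ 2.3e-03  1.0e-04 -1.0e+00]
```

Call:
send_rows([
  [-0.02, -0.012, 0],
  [0, 0, 0.06],
  [0, 0, 0.06],
  [0, 0, 0.06],
  [0, 0, 0],
  [0, 0, 0],
], grip=[0, 0, 0, 0, 0, 0], yaw=[0.01, 0, 0, 0, 0, 0])

```text
time_s: 18.2
ee_pos: [0.4341, 0.0645, 0.0611]
ee_rot: [-0.0, 0.663, 0.749, -0.0]
contact_force: [-0.1, 0.5, -5.4]
finger_gap: 0.0143
gripper_force: 88.7
```

Call:
send_rows([
  [0, 0, 0.05],
  [0, 0, 0.05],
  [0, 0, 0.04],
  [0, 0, 0],
  [0, 0, 0],
  [0, 0, 0],
], grip=[0, 0, 0, 0, 0, 0], yaw=[0, 0, 0, 0, 0, 0])

```text
time_s: 18.95
ee_pos: [0.4342, 0.0644, 0.0529]
ee_rot: [0.0, 0.663, 0.749, 0.0]
contact_force: [-0.3, -0.0, -5.5]
finger_gap: 0.014
gripper_force: 88.7
```

```bash
python3 - <<'E'
from meas import *
s=robot.sense();print(s["contact_force"],s["wrist_torque"]);go(.4352,.0645,-6.9)
E
```

```text
[-0.31556204 -0.04607656 -5.5317324 ] [-0.04769082 -0.00933472  0.01690785]
pos [0.4342 0.0644 0.0529] tilt -6.96 shift units [-0.001  0.017  0.   ] turn units 0.011 F [-0.3 -0.  -5.5] gap 0.014033275090620271 zaxis [ 2.e-04  1.e-04 -1.e+00]
```

Both pins are in (underside near 33 mm) and there is no side force. Continue to the seat.

Call:
send_rows([
  [0, 0, 0.04],
  [0, 0, 0.04],
  [0, 0, 0.03],
  [0, 0, 0.02],
  [0, 0, 0],
  [0, 0, 0],
  [0, 0, 0],
], grip=[0, 0, 0, 0, 0, 0, 0], yaw=[0, 0, 0, 0, 0, 0, 0])

```text
time_s: 19.82
ee_pos: [0.4341, 0.0644, 0.0451]
ee_rot: [0.0, 0.663, 0.749, 0.0]
contact_force: [-0.0, 0.8, -5.7]
finger_gap: 0.0141
gripper_force: 88.7
```

Call:
send_rows([
  [0, 0, 0.012],
  [0, 0, 0.012],
  [0, 0, 0.012],
  [0, 0, 0],
  [0, 0, 0],
  [0, 0, 0],
], grip=[0, 0, 0, 0, 0, 0], yaw=[0, 0, 0, 0, 0, 0])

```text
time_s: 20.58
ee_pos: [0.4341, 0.0644, 0.0431]
ee_rot: [0.0, 0.663, 0.749, -0.0]
contact_force: [-2.6, 0.1, 3.9]
finger_gap: 0.0144
gripper_force: 90.0
```

The force changed by about 9 N, so the plate is seated. Release and retreat.

Call:
send_rows([
  [0, 0, 0],
  [0, 0, 0],
  [0, 0, 0],
  [0, 0, 0],
  [0, 0, -0.2],
  [0, 0, -0.5],
  [0, 0, -0.7],
  [0, 0, -0.7],
  [0, 0, -0.5],
  [0, 0, 0],
], grip=[0.45, 0.45, 0.45, 0.45, 0.45, 0.45, 0.45, 0.45, 0.45, 0.45], yaw=[0, 0, 0, 0, 0, 0, 0, 0, 0, 0])

```text
time_s: 21.82
ee_pos: [0.436, 0.0647, 0.2017]
ee_rot: [0.002, 0.663, 0.749, 0.002]
contact_force: [-0.2, 0.4, 0.3]
finger_gap: 0.0384
gripper_force: 0.0
```

Call:
send_rows([
  [-0.6, 0, 0],
  [-0.6, 0, 0],
  [0, 0, 0],
  [0, 0, 0],
], grip=[0.45, 0.45, 0.45, 0.45], yaw=[0, 0, 0, 0])

```text
time_s: 22.32
ee_pos: [0.4422, -0.0065, 0.1983]
ee_rot: [-0.001, 0.663, 0.749, -0.0]
contact_force: [-0.4, 0.4, 0.6]
finger_gap: 0.0385
gripper_force: 0.0
```

```bash
python3 - <<'E'
from meas import *
p,z,K,P=shot("wrist");cv2.imwrite("pics/w9.png",p[...,::-1])
C=cloud(z,K,P);Z=C[...,2]
m=(Z>.027)&(Z<.05)&(z>0);rect(m,K,P,.034,(200,0,400,300),"plate")
m=(Z>.029)&(Z<.0375)&(z>0);m[:,:200]=0;m[:,400:]=0;m[300:]=0
q=C[m];A=np.c_[q[:,:2]-[.4353,.0636],np.ones(len(q))];print("plane",np.linalg.lstsq(A,q[:,2],rcond=None)[0].round(4))
go(.4352,.0645,-6.9)
E
```

```text
plate c 0.435 0.0621 size 83.8 200.4 tilt from +y to +x deg -6.98
plane [0.0028 0.0005 0.0333]
pos [ 0.4423 -0.006   0.1984] tilt -7.03 shift units [1.181e+00 2.700e-02 1.000e-03] turn units 0.022 F [-0.5 -0.2  0.8] gap 0.03856669483982661 zaxis [-1.e-03  7.e-04 -1.e+00]
```

View pics/w9.png

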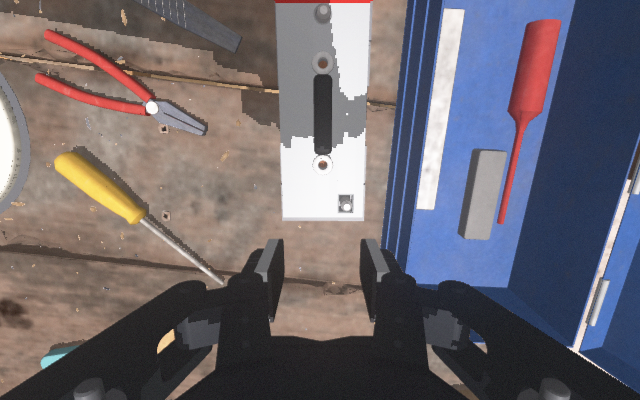

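The plate sits level on the base, top at about 34 mm, with the pins in the hole (322,12) and the slot (345,204). The brown scale shows through the bushings, and the gripper is clear.

```bash
python3 -c "
from cell import order
print(order.close_job())"
```

```text
the job is handed in; nothing more can be done
None
```

I laid the scale flat in the nest and lowered the bushing plate over both pins, red end to red end; my measurements show it flush and level. The job is handed in at about 22 s on the robot's clock, with no verdict returned.

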